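# Slide the cover into its recess over the garlic well and lock it

## Task

Close the white garlic keeper on the bench: slide the wooden cover gently along its channel, without lifting it off, until it drops flat into the recess over the garlic. Then, with the cover down, slide the red catch all the way across its edge to lock it. Never press or shove the cover hard, and leave the mug and the yoghurt pot where they stand.

Things in the scene. Friction and masses are not known exactly. Their poses are not given: they have to be found in the camera images.
- station: Garlic keeper: fixed white housing, 113 mm wide (its x), 384 mm long (its y, from -172 to +212 mm), origin on the bench under the channel's centre line. A channel 93 mm wide runs along y between side walls 78 mm high; 10 mm end walls as high close it. A block of that height, 56 mm wide, juts from the -x side at y = -60 mm to x = -122 mm and carries the red catch.
- deck (a point): Point above the station's origin on the flat steel deck that forms the channel's floor, 74 mm above the bench, its axes as the station's. The cover starts on the deck with its centre 70 to 100 mm from here on the +y side. The recess is on the -y side.
- recess_mid (a point): Middle of the range where the recess may be (station y = -60 mm), at deck height; the axes as the station's. The tray with the recess sits with play in the housing: the recess's true centre is up to 24 mm from here along y, either way; no reading tells it, and the tray cannot be shifted. Recess: 104 mm long in y, full channel width, 7 mm deep, with a ledge round an open well with a fixed garlic bulb.
- cover: Loose wooden plate, 90 mm (its x, across the channel) x 100 mm (its y, along it) x 8 mm, 0.17 to 0.35 kg; origin at the centre of its underside, 74 mm above the bench on the deck, 67 mm when seated flat in the recess. Play: 1.5 mm each side in the channel, 2 mm each end in the recess. Its edges are delicate: more than 25 N against the keeper spoils it. Keep it within 12 mm of the deck.
- cover_knob (a point): On the axis of the cover's upright black round knob (24 mm in diameter, from 8 to 44 mm above the cover's origin), 26 mm above that origin. Pushed here along the channel's -y with 1 to 6 N the cover slides; past half way its leading edge dips, then it drops wholly into the recess and the recess's far wall stops it dead. It falls by its own weight if the knob is not held tight.
- catch (a joint): Travel of the red catch in m: 0 = withdrawn, grows to 0.024 as it slides along the station's +x over the cover's edge. It starts at 0 to 0.004, needs about 2 N to move and stays where left. Its tongue is 30 mm wide, 78 to 84 mm above the bench, so it passes over the cover only when the cover is down.
- catch_knob (a point): The point on the axis of the catch's upright round red post, 16 mm in diameter, which stands from 84 to 115 mm above the bench; this point is 100 mm above the bench. With the catch withdrawn it lies at x = -90, y = -60 mm in the station's frame.
- mug: A cream mug, 94 mm high, 83 mm across, 117 mm with its handle, standing to the left behind; not part of the job. Origin at the centre of its underside.
- yoghurt: A yoghurt pot, 72 mm across and 72 mm high, standing behind the keeper; not part of the job. Origin at the centre of its underside.

How it is judged:
By the outcome, as a careful person would: the job done as asked, in the order asked, and still so for the second after the job is handed in, with the robot touching nothing.
It also fails if it takes over 48 s, if anything falls off the work surface, if the arm or the gripper's body presses on something with over 40 N, if the wrist force passes 120 N, or if a joint passes its speed limit or range.

## Robot

A 6-joint arm with a two-finger parallel gripper is mounted at the origin on a cart in front of the work surface, level with it; the furniture and walls round the work are solid. World frame = base frame: x ahead of the robot, y to its left, z up, the work surface at z = 0. Lengths are in m, angles in rad, forces in N, time in s.
With the tool pointing down it reaches from about 0.325 to 0.9 m from the base axis. Payload 3.5 kg.
Tool frame: the origin (TCP) lies midway between the tips of the shut fingers; the grasp point (between the pads) lies bot.grip_point_offset behind it (bot.grip_point_offset is the distance from the TCP to the grasp point, in m); x points along the fingers, y is the direction in which the jaws open and shut, and the axes are right-handed (so a half turn about x gives the same grasp; the last joint's range is limited). The gripper opens to 85 mm and grips with 20 to 120 N. Pads are 22 mm wide; open, the fingers measure 114 mm over their backs; the gripper's body (76 mm by 85 mm) begins 54 mm behind the grasp point. The pads swing forward as they close: fully open they stand 13 mm farther back than shut.
Start: joints at [1.245, 0.276, -0.026, 1.268, 0, 1.467], TCP at [0.138, 0.61, 0.231] pointing down, gripper open.
Joint ranges: [-3.12, 3.12], [-0.85, 1.88], [-1.08, 1.24], [-1.95, 2.15], [-1.57, 1.53], [-3.14, 3.14]. Speed limits (rad/s): [2.57, 2.57, 3.14, 3.14, 3.14, 3.14].

## Interface

Orientations are given as a unit quaternion [x, y, z, w].
In Python, from rig import bot gives the robot as it stands.
- The arm moves only by the tool servo_tool, never from a script. Its argument "plan" is a list that holds one entry, the list of rows, each a list of 6 numbers: the shift along the world's x, y, z in m, then the turn, a rotation vector about the world's x, y, z in degrees. A call has 1 to 5 rows; each row shifts and turns the commanded pose from where the row before left it; what a row does not reach is not made up. A row lasts 1/10 s, in which the tool goes at most 50 mm and 8.59 degrees, less where a joint would pass 70% of its speed; a pose out of reach is approached as far as the arm can. A call with a gripper value outside its range is refused whole. "grip" is the opening, from 0 (shut) to 1 (fully open), set as the call begins (left out, the last holds). The fingers move at their own pace and stop on an object; the grip force is fixed at half the most. Time passes only in rows, so rows that do not move let the fingers close. It gives the time, the measured TCP pose, the force and the opening at its end, in the units of the state.
- bot.get_obs(): the state, without advancing time (a new reading comes with each control period).
- bot.camera(name): name is "scene" or "top"; returns (picture, depth): 384x512x3 uint8, red, green, blue; 384x512 float32, m along the optical axis (not along the pixel's ray), 0 where there is no reading.
- bot.calibration(name): a dict with "fx", "fy", "cx", "cy" (pixels), "k1" (the pictures are not rectified: a ray, as slopes to the right and down, at radius r is drawn at 1 + k1 r^2 times it, then the intrinsics apply), "rvec" (rotation vector, rad) and "tvec" (3), from world to camera coordinates, as OpenCV has them. Camera axes: x right, y down, z forward; pixel columns grow to the right and rows downward; lengths in m; the calibration is good to about 2 mm. A picture is of the moment at which its call begins. calibration takes no time and is no camera call.
- bot.sign_off(): hands the job in, once; it reports no verdict.
The state is a dict: "t": time; "joints": joint angles; "joint_vel": joint speeds; "joint_torque": joint torques, N m; "position": TCP position; "eef_rot": TCP orientation; "wrist_force": force on the tool from outside, world axes, zero at the start; "torque": the same for the moment, N m; "gripper_width": finger opening in m.
Only numpy, scipy, OpenCV 4.12 (cv2) and the standard library are available. Lean on these libraries where they do the work, as an engineer would, in place of code of your own. Each camera call takes 0.05 s, during which the arm holds its last target. There are 200 camera calls.

## Working session

There is one attempt and no reset: what is moved stays moved. The work goes in short steps, Python scripts to look and compute and a tool call to move; the robot and the scene stay as the last step left them, time stands still between calls to the robot, and variables do not carry over. Pictures are saved under pics/ and viewed, on a budget of 10 in all, crops included, one or two more only if the job needs it, and the job is handed in when it is done.

Besides the shell and the picture viewer there is one more tool, called after "Call:" by a JSON object that holds its "api" and its "payload". servo_tool: Moves the arm, as the interface text tells. Its arguments: {"type":"object","properties":{"plan":{"type":"array"},"grip":{"type":"number"}},"required":["plan"]}

```bash
mkdir -p pics
cat > h.py <<'E'
import numpy as np, cv2
from rig import bot
def look(n):
    p,d=bot.camera(n); c=bot.calibration(n)
    K=np.array([[c['fx'],0,c['cx']],[0,c['fy'],c['cy']],[0,0,1.]]); D=np.array([c['k1'],0,0,0.])
    R=cv2.Rodrigues(np.array(c['rvec'],float))[0]; t=np.array(c['tvec'],float).ravel()
    h,w=d.shape; v,u=np.mgrid[:h,:w]
    s=cv2.undistortPoints(np.stack([u,v],-1).reshape(-1,1,2).astype(float),K,D).reshape(h,w,2)
    X=np.dstack([s[...,0]*d,s[...,1]*d,d])
    W=(X-t)@R; W[d==0]=np.nan
    return p,d,W
E
python3 - <<'E'
from h import *
o=bot.get_obs(); print({k:np.round(v,4) for k,v in o.items()}, bot.grip_point_offset)
ps=[]
for n in('top','scene'):
    p,d,W=look(n); np.savez('%s.npz'%n,p=p,W=W); cv2.imwrite(f'pics/{n}0.png',cv2.cvtColor(p,cv2.COLOR_RGB2BGR))
    print(n, -0)
E
```

```text
{'t': np.float64(0.0), 'joints': array([ 1.2446,  0.2771, -0.0279,  1.268 ,  0.    ,  1.4674]), 'joint_vel': array([ 0.0013,  0.0005,  0.0008, -0.0019, -0.0007,  0.0008]), 'joint_torque': array([ 3.00000e-03, -4.45510e+01,  2.95204e+01,  1.64000e-02,
        1.00000e-04, -0.00000e+00]), 'position': array([0.1379, 0.6088, 0.2302]), 'eef_rot': array([ 0.0778,  0.7029, -0.0794,  0.7025]), 'wrist_force': array([-0.1862,  0.5823, -0.0435]), 'torque': array([-0.028 ,  0.0083,  0.0266]), 'gripper_width': np.float64(0.0854)} 0.0187
top 0
scene 0
```

View pics/top0.png

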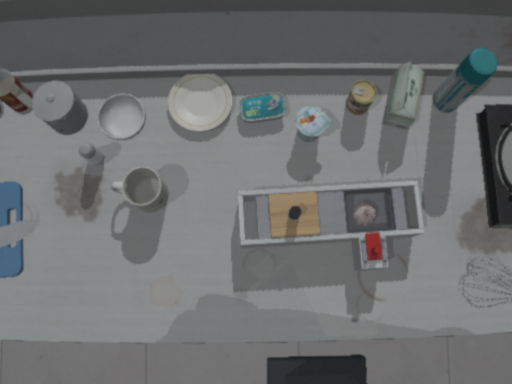

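View pics/scene0.png

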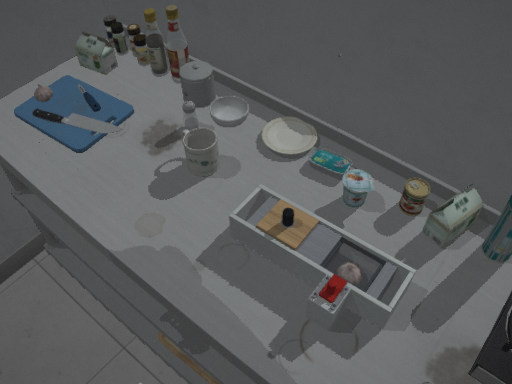

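The top view shows the housing spanning px (240–422, 183–243), nearly aligned with the image. The cover knob is at about (295,212), the recess and garlic at (365,213) and the red catch at (374,246). In the scene view the knob is at (288,215) and the red post at about (332,287). The mug is left-behind and the yoghurt pot is behind the keeper.

```bash
cat > m.py <<'E'
from h import *
def measure(n,p,W):
    P=p.astype(int); z=W[...,2]; r,g,b=P[...,0],P[...,1],P[...,2]
    out={}
    box=(abs(W[...,0]-C[0])<.2)&(abs(W[...,1]-C[1])<.26) if C is not None else np.ones_like(z,bool)
    dark=(P.max(-1)<50)&(z>.098)&(z<.13)&box
    red=(r>110)&(g<60)&(b<60)&box
    wood=(r>g+25)&(g>b+15)&(r>110)&(z>.06)&(z<.1)&box
    for k,m in(('knob',dark),('redpost',red&(z>.105)&(z<.125)),('red',red),('wood',wood)):
        q=W[m]
        if len(q)>3:
            print(n,k,len(q),np.round(np.median(q,0),4),'min',np.round(np.nanpercentile(q,2,axis=0),4),'max',np.round(np.nanpercentile(q,98,axis=0),4))
            if k=='wood':
                rr=cv2.minAreaRect(q[:,:2].astype(np.float32)); print('   rect',np.round(rr[0],4),np.round(rr[1],4),round(rr[2],2))
    wall=(abs(z-.078)<.006)&(P.min(-1)>120)&(P.max(-1)-P.min(-1)<40)&box
    m=cv2.morphologyEx(wall.astype(np.uint8),cv2.MORPH_CLOSE,np.ones((3,3)))
    q=W[wall]
    if len(q)>20:
        print(n,'wall',len(q)); rr=cv2.minAreaRect(q[:,:2].astype(np.float32)); print('   rect',np.round(rr[0],4),np.round(rr[1],4),round(rr[2],2))
C=None
if __name__=='__main__':
    for n in('top','scene'):
        f=np.load(n+'.npz'); p,W=f['p'],f['W']
        c=W[212,335] if n=='top' else W[240,320]; C=c; print(n,'C',c)
        for uv in ([(295,212),(374,246),(145,190),(312,120)] if n=='top' else [(288,215),(332,287),(200,150),(356,185)]): print(uv,np.round(W[uv[1],uv[0]],3),p[uv[1],uv[0]])
        measure(n,p,W)
E
python3 m.py
```

```text
top C [0.56868197 0.04764053 0.07305848]
(295, 212) [0.563 0.135 0.118] [47 44 44]
(374, 246) [ 0.495 -0.027  0.087] [131  43  42]
(145, 190) [0.635 0.461 0.008] [97 96 93]
(312, 120) [0.773 0.087 0.07 ] [114  83  84]
top knob 83 [0.5611 0.1362 0.1175] min [0.5529 0.1284 0.1011] max [0.5717 0.145  0.1206]
top redpost 41 [ 0.486  -0.0265  0.1153] min [ 0.4784 -0.0312  0.1109] max [ 0.4923 -0.0212  0.1186]
top red 276 [ 0.4992 -0.0241  0.0852] min [ 0.4705 -0.0389  0.0819] max [ 0.5197 -0.012   0.1171]
top wood 4 [0.768  0.1115 0.0698] min [0.767  0.1053 0.0678] max [0.7685 0.1135 0.0719]
   rect [0.7677 0.1093] [0.0087 0.0015] 89.66
top wall 2285
   rect [0.6135 0.0475] [0.3958 0.2933] 78.28
scene C [0.57486722 0.05814941 0.07321228]
(288, 215) [0.557 0.129 0.118] [25 24 27]
(332, 287) [ 0.478 -0.032  0.114] [80 20 21]
(200, 150) [0.599 0.422 0.09 ] [97 97 94]
(356, 185) [0.753 0.082 0.071] [129 147 158]
scene knob 125 [0.5589 0.1314 0.1155] min [0.5512 0.1238 0.0997] max [0.5723 0.1428 0.1193]
scene redpost 39 [ 0.4852 -0.0273  0.1147] min [ 0.4788 -0.0333  0.1124] max [ 0.4907 -0.0218  0.1163]
scene red 214 [ 0.5028 -0.0297  0.084 ] min [ 0.47   -0.0408  0.0812] max [ 0.52   -0.0128  0.1156]
scene wood 23 [0.7693 0.1078 0.0704] min [0.7637 0.0975 0.0675] max [0.7737 0.1159 0.0734]
   rect [0.7675 0.1068] [0.0126 0.0188] 1.07
scene wall 1523
   rect [0.5685 0.0584] [0.374  0.3165] 56.0
```

Run:
```python
from h import *
for n in('top','scene'):
    f=np.load(n+'.npz'); p,W=f['p'],f['W'].copy()
    W=np.nan_to_num(W)
    m=(abs(W[...,0]-.57)<.11)&(abs(W[...,1]-.04)<.24)&(abs(W[...,2]-.078)<.012)&(p.min(-1)>60)
    k,l,s,_=cv2.connectedComponentsWithStats(m.astype(np.uint8)); m=l==1+np.argmax(s[1:,4])
    q=W[m][:,:2]
    # outer edges per y-bin (far/+x wall) ; ends per x-bin
    ys=np.arange(-.10,.20,.01); fx=[];nx=[];
    for y in ys:
        b=q[abs(q[:,1]-y)<.005,0]; fx.append(b.max() if len(b) else np.nan); nx.append(b.min() if len(b) else np.nan)
    fx,nx=map(np.array,(fx,nx)); g=(nx>np.nanmedian(nx)-.01)&np.isfinite(fx)
    print(n,'far',np.polyfit(ys[g],fx[g],1),'near',np.polyfit(ys[g],nx[g],1),np.std(fx[g]-np.polyval(np.polyfit(ys[g],fx[g],1),ys[g])))
    xs=np.arange(.53,.6,.01); hi=[q[abs(q[:,0]-x)<.005,1].max() for x in xs]; lo=[q[abs(q[:,0]-x)<.005,1].min() for x in xs]
    print('yhi',np.round(hi,3),'ylo',np.round(lo,3))
    o=(p[...,0].astype(int)>p[...,2]+35)&(abs(W[...,2]-.082)<.008)&(abs(W[...,0]-.56)<.06)&(W[...,1]>.05)&(W[...,1]<.25)
    r=cv2.minAreaRect(W[o][:,:2].astype(np.float32)); print('cover',o.sum(),r)
```

```text
top far [-0.0484928   0.62690134] near [-0.05168458  0.51455764] 0.0006720001681752291
yhi [0.246 0.248 0.248 0.248 0.248 0.25  0.25 ] ylo [-0.137 -0.137 -0.137 -0.135 -0.135 -0.134 -0.133]
cover 1741 ((0.5647941827774048, 0.1352880895137787), (0.08817487955093384, 0.09774773567914963), 2.379636764526367)
scene far [-0.05361664  0.62680818] near [-0.04791689  0.51207688] 0.0007751674684149125
yhi [0.248 0.249 0.249 0.25  0.25  0.251 0.252] ylo [-0.137 -0.137 -0.136 -0.136 -0.135 -0.134 -0.134]
cover 1223 ((0.5642383098602295, 0.1342630386352539), (0.08982948958873749, 0.09904442727565765), 2.592296600341797)
```

Run:
```python
from h import *
from scipy.spatial.transform import Rotation as Ro
print(np.round(Ro.from_quat(bot.get_obs()['eef_rot']).as_matrix(),3))
th=np.radians(2.87); O=np.array([.568,.037]); ex=np.array([np.cos(th),np.sin(th)]); ey=np.array([-np.sin(th),np.cos(th)])
for n in('top','scene'):
    f=np.load(n+'.npz'); W=np.nan_to_num(f['W'])
    S=np.stack([(W[...,:2]-O)@ex,(W[...,:2]-O)@ey,W[...,2]],-1).reshape(-1,3)
    print(n)
    for lo,hi in((-.038,-.02),(.02,.038)):
        print((lo,hi),[(y,round(1000*np.median(S[b,2]),1)) for y in range(-160,200,6) if (b:=(S[:,0]>lo)&(S[:,0]<hi)&(abs(S[:,1]-y/1000)<.003)).sum()>2])
    k=(S[:,2]>.106)&(S[:,2]<.13)&(abs(S[:,1])<.15)&(S[:,0]<.08); 
    for nm,b in(('post',k&(S[:,0]<-.05)),('knob',k&(abs(S[:,0])<.03))): print(nm,b.sum(),np.round((S[b].min(0)+S[b].max(0))/2,4))
```

```text
[[-0.001  0.221  0.975]
 [-0.002  0.975 -0.221]
 [-1.    -0.002 -0.   ]]
top
(-0.038, -0.02) [(-160, np.float64(55.1)), (-136, np.float64(73.8)), (-130, np.float64(74.5)), (-124, np.float64(75.4)), (-118, np.float64(74.2)), (-112, np.float64(66.2)), (-106, np.float64(66.1)), (-100, np.float64(9.3)), (-94, np.float64(10.5)), (-88, np.float64(9.6)), (-82, np.float64(9.0)), (-76, np.float64(9.9)), (-70, np.float64(33.6)), (-64, np.float64(37.5)), (-58, np.float64(39.0)), (-52, np.float64(34.4)), (-46, np.float64(30.0)), (-40, np.float64(10.1)), (-34, np.float64(9.2)), (-28, np.float64(8.1)), (-16, np.float64(66.0)), (-10, np.float64(68.5)), (-4, np.float64(74.5)), (2, np.float64(73.7)), (8, np.float64(74.4)), (14, np.float64(74.5)), (20, np.float64(74.3)), (26, np.float64(74.5)), (32, np.float64(73.7)), (38, np.float64(74.1)), (44, np.float64(74.6)), (50, np.float64(82.2)), (56, np.float64(82.7)), (62, np.float64(82.3)), (68, np.float64(82.1)), (74, np.float64(82.6)), (80, np.float64(81.9)), (86, np.float64(82.4)), (92, np.float64(82.3)), (98, np.float64(82.7)), (104, np.float64(82.8)),
[... 3471 characters left out ...]
 np.float64(72.9)), (26, np.float64(72.7)), (32, np.float64(73.0)), (38, np.float64(73.7)), (44, np.float64(73.1)), (50, np.float64(80.1)), (56, np.float64(80.6)), (62, np.float64(81.5)), (68, np.float64(81.1)), (74, np.float64(80.8)), (80, np.float64(80.9)), (86, np.float64(81.2)), (92, np.float64(81.1)), (98, np.float64(81.0)), (104, np.float64(81.6)), (110, np.float64(80.7)), (122, np.float64(80.8)), (128, np.float64(80.9)), (134, np.float64(81.2)), (140, np.float64(81.6)), (146, np.float64(81.3)), (152, np.float64(73.2)), (158, np.float64(73.4)), (164, np.float64(73.2)), (170, np.float64(73.4)), (176, np.float64(73.2))]
post 62 [-0.0874 -0.0597  0.1117]
knob 114 [-0.0005  0.0983  0.1129]
```

Call:
{"api": "servo_tool", "payload": {"plan": [[[0.0283, -0.0316, 0, 0, 0, 1.05], [0.0283, -0.0316, 0, 0, 0, 1.05], [0.0283, -0.0316, 0, 0, 0, 1.05], [0.0283, -0.0316, 0, 0, 0, 1.05], [0.0283, -0.0316, 0, 0, 0, 1.05]]], "grip": 0.47}}

```text
t: 0.6
position: [0.2802, 0.4499, 0.2308]
eef_rot: [0.046, 0.706, -0.046, 0.705]
wrist_force: [1.0, 0.0, 0.1]
gripper_width: 0.0402
```

Call:
{"api": "servo_tool", "payload": {"plan": [[[0.0283, -0.0316, 0, 0, 0, 1.05], [0.0283, -0.0316, 0, 0, 0, 1.05], [0.0283, -0.0316, 0, 0, 0, 1.05], [0.0283, -0.0316, 0, 0, 0, 1.05], [0.0283, -0.0316, 0, 0, 0, 1.05]]]}}

```text
t: 1.1
position: [0.4217, 0.2919, 0.231]
eef_rot: [0.014, 0.707, -0.014, 0.707]
wrist_force: [0.1, 0.3, -0.4]
gripper_width: 0.0401
```

Call:
{"api": "servo_tool", "payload": {"plan": [[[0.0283, -0.0316, 0, 0, 0, 1.05], [0.0283, -0.0316, 0, 0, 0, 1.05], [0.0283, -0.0316, 0, 0, 0, 1.05], [0.0283, -0.0316, 0, 0, 0, 1.05], [0.0283, -0.0316, 0, 0, 0, 1.05]]]}}

```text
t: 1.6
position: [0.5632, 0.134, 0.2308]
eef_rot: [-0.019, 0.707, 0.019, 0.707]
wrist_force: [0.5, 0.2, 0.6]
gripper_width: 0.0404
```

Call:
{"api": "servo_tool", "payload": {"plan": [[[0, 0, 0, 0, 0, 0], [0, 0, 0, 0, 0, 0]]]}}

```text
t: 1.8
position: [0.5625, 0.1348, 0.2306]
eef_rot: [-0.018, 0.708, 0.018, 0.706]
wrist_force: [-0.1, 0.0, 0.4]
gripper_width: 0.0398
```

Call:
{"api": "servo_tool", "payload": {"plan": [[[0, 0, -0.03, 0, 0, 0], [0, 0, -0.03, 0, 0, 0], [0, 0, -0.03, 0, 0, 0], [0, 0, -0.01, 0, 0, 0], [0, 0, 0, 0, 0, 0]]]}}

```text
t: 2.3
position: [0.56, 0.1363, 0.1295]
eef_rot: [-0.019, 0.709, 0.019, 0.705]
wrist_force: [0.1, -0.6, -0.4]
gripper_width: 0.0399
```

Call:
{"api": "servo_tool", "payload": {"plan": [[[0, 0, -0.01, 0, 0, 0], [0, 0, -0.01, 0, 0, 0], [0, 0, -0.01, 0, 0, 0], [0, 0, -0.013, 0, 0, 0], [0, 0, 0, 0, 0, 0]]]}}

```text
t: 2.8
position: [0.5608, 0.1353, 0.086]
eef_rot: [-0.018, 0.708, 0.018, 0.705]
wrist_force: [-0.6, 1.0, 0.8]
gripper_width: 0.04
```

Run:
```python
from h import *
p,d,W=look('scene'); cv2.imwrite('pics/a.png',cv2.resize(cv2.cvtColor(p,cv2.COLOR_RGB2BGR)[150:330,200:440],None,fx=3,fy=3))
```

```text
(no output)
```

View pics/a.png

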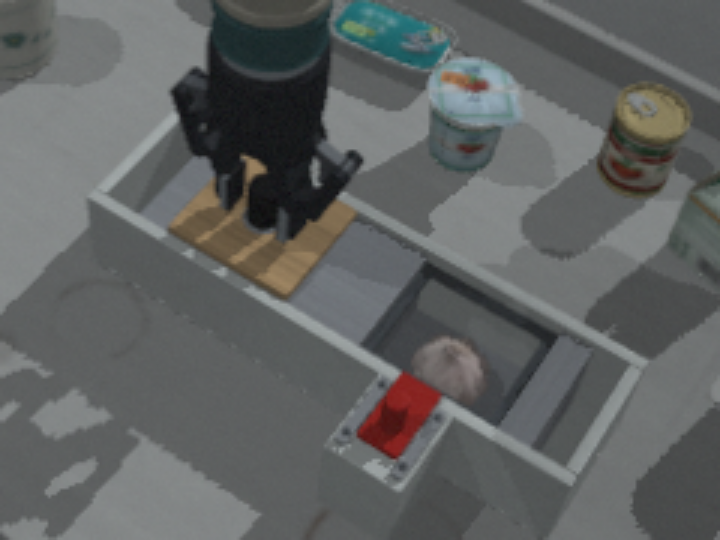

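Fingers straddle the knob at crop (262,200) with clearance on both sides. The deck is clear and the recess is ahead. I'll start pushing gently along station -y.

Call:
{"api": "servo_tool", "payload": {"plan": [[[0.0001, -0.002, 0, 0, 0, 0], [0.0001, -0.002, 0, 0, 0, 0], [0.0001, -0.002, 0, 0, 0, 0], [0.0001, -0.002, 0, 0, 0, 0], [0.0001, -0.002, 0, 0, 0, 0]]]}}

```text
t: 3.35
position: [0.5635, 0.126, 0.0888]
eef_rot: [-0.018, 0.707, 0.019, 0.707]
wrist_force: [0.1, 1.4, 0.6]
gripper_width: 0.0398
```

Call:
{"api": "servo_tool", "payload": {"plan": [[[0.0001, -0.002, 0, 0, 0, 0], [0.0001, -0.002, 0, 0, 0, 0], [0.0001, -0.002, 0, 0, 0, 0], [0.0001, -0.002, 0, 0, 0, 0], [0.0001, -0.002, 0, 0, 0, 0]]]}}

```text
t: 3.85
position: [0.564, 0.1158, 0.0887]
eef_rot: [-0.018, 0.707, 0.019, 0.707]
wrist_force: [-0.0, 3.9, 2.5]
gripper_width: 0.0404
```

Call:
{"api": "servo_tool", "payload": {"plan": [[[0.0001, -0.003, 0, 0, 0, 0], [0.0002, -0.003, 0, 0, 0, 0], [0.0001, -0.003, 0, 0, 0, 0], [0.0002, -0.003, 0, 0, 0, 0], [0.0001, -0.003, 0, 0, 0, 0]]]}}

```text
t: 4.35
position: [0.5643, 0.1003, 0.0883]
eef_rot: [-0.018, 0.707, 0.018, 0.707]
wrist_force: [0.3, 3.9, 3.0]
gripper_width: 0.0401
```

Call:
{"api": "servo_tool", "payload": {"plan": [[[0.0002, -0.004, 0, 0, 0, 0], [0.0002, -0.004, 0, 0, 0, 0], [0.0002, -0.004, 0, 0, 0, 0], [0.0002, -0.004, 0, 0, 0, 0], [0.0002, -0.004, 0, 0, 0, 0]]]}}

```text
t: 4.85
position: [0.5652, 0.0802, 0.0883]
eef_rot: [-0.018, 0.707, 0.018, 0.707]
wrist_force: [-0.2, 3.4, 2.7]
gripper_width: 0.0404
```

Call:
{"api": "servo_tool", "payload": {"plan": [[[0.0002, -0.004, 0, 0, 0, 0], [0.0002, -0.004, 0, 0, 0, 0], [0.0002, -0.004, 0, 0, 0, 0], [0.0002, -0.004, 0, 0, 0, 0], [0.0002, -0.004, 0, 0, 0, 0]]]}}

```text
t: 5.35
position: [0.5662, 0.0602, 0.0883]
eef_rot: [-0.018, 0.707, 0.018, 0.707]
wrist_force: [0.1, 3.5, 2.5]
gripper_width: 0.0401
```

Call:
{"api": "servo_tool", "payload": {"plan": [[[0.0002, -0.004, 0, 0, 0, 0], [0.0002, -0.004, 0, 0, 0, 0], [0.0002, -0.004, 0, 0, 0, 0], [0.0002, -0.004, 0, 0, 0, 0], [0.0002, -0.004, 0, 0, 0, 0]]]}}

```text
t: 5.85
position: [0.5673, 0.0402, 0.0883]
eef_rot: [-0.018, 0.707, 0.018, 0.707]
wrist_force: [0.5, 3.4, 2.5]
gripper_width: 0.0399
```

Call:
{"api": "servo_tool", "payload": {"plan": [[[0.0001, -0.003, 0, 0, 0, 0], [0.0002, -0.003, 0, 0, 0, 0], [0.0001, -0.003, 0, 0, 0, 0], [0.0002, -0.003, 0, 0, 0, 0], [0.0001, -0.003, 0, 0, 0, 0]]]}}

```text
t: 6.35
position: [0.568, 0.0254, 0.0883]
eef_rot: [-0.018, 0.707, 0.018, 0.707]
wrist_force: [0.3, 3.2, 1.6]
gripper_width: 0.0402
```

Call:
{"api": "servo_tool", "payload": {"plan": [[[0.0001, -0.003, 0, 0, 0, 0], [0.0002, -0.003, 0, 0, 0, 0], [0.0001, -0.003, 0, 0, 0, 0], [0.0002, -0.003, 0, 0, 0, 0], [0.0001, -0.003, 0, 0, 0, 0]]]}}

```text
t: 6.85
position: [0.5681, 0.01, 0.0877]
eef_rot: [-0.019, 0.707, 0.018, 0.706]
wrist_force: [-0.1, 1.9, -1.4]
gripper_width: 0.0403
```

```bash
cat > c.py <<'E'
from h import *
import sys
th=np.radians(2.87); O=np.array([.568,.037]); ex=np.array([np.cos(th),np.sin(th)]); ey=np.array([-np.sin(th),np.cos(th)])
for n in('top','scene'):
    p,d,W=look(n); W=np.nan_to_num(W)
    S=np.stack([(W[...,:2]-O)@ex,(W[...,:2]-O)@ey,W[...,2]],-1)
    o=(p[...,0].astype(int)>p[...,2]+30)&(p[...,1].astype(int)>p[...,2]+10)&(abs(S[...,2]-.075)<.02)&(abs(S[...,0])<.045)&(abs(S[...,1])<.2)
    q=S[o]
    if len(q)<20: print(n,'few',len(q)); continue
    a=np.c_[q[:,1],np.ones(len(q))]; s=np.linalg.lstsq(a,q[:,2],rcond=None)[0]
    lo,hi=np.percentile(q[:,1],[1,99]); print(n,len(q),'y',round(lo,4),round(hi,4),'slope',round(s[0],4),'z lo/hi',np.round(s[0]*np.array([lo,hi])+s[1],4))
    pic=cv2.cvtColor(p,cv2.COLOR_RGB2BGR); pic=pic[150:330,200:440] if n=='scene' else pic[160:270,220:440]
    cv2.imwrite(f'pics/{n}_{sys.argv[1]}.png',cv2.resize(pic,None,fx=3,fy=3))
o=bot.get_obs(); print(o['t'],np.round(o['position'],4),np.round(o['wrist_force'],1))
E
python3 c.py 1
```

```text
top 959 y -0.0648 0.0309 slope 0.1245 z lo/hi [0.0752 0.0871]
scene 1122 y -0.0676 0.0295 slope 0.1231 z lo/hi [0.0736 0.0855]
6.95 [0.5685 0.0098 0.088 ] [ 0.3 -0.7  0.1]
```

The cover has dipped (slope 0.124), pivoting at about station y = -0.010, so the recess centre is near -0.062. The cover centre is about -0.018, which leaves roughly 42 mm to the drop.

Call:
{"api": "servo_tool", "payload": {"plan": [[[0.0001, -0.002, 0, 0, 0, 0], [0.0001, -0.002, 0, 0, 0, 0], [0.0001, -0.002, 0, 0, 0, 0], [0.0001, -0.002, 0, 0, 0, 0], [0.0001, -0.002, 0, 0, 0, 0]]]}}

```text
t: 7.45
position: [0.5692, 0.0004, 0.0883]
eef_rot: [-0.018, 0.707, 0.018, 0.707]
wrist_force: [-0.8, 1.4, -1.7]
gripper_width: 0.0399
```

Call:
{"api": "servo_tool", "payload": {"plan": [[[0.0001, -0.002, 0, 0, 0, 0], [0.0001, -0.002, 0, 0, 0, 0], [0.0001, -0.002, 0, 0, 0, 0], [0.0001, -0.002, 0, 0, 0, 0], [0.0001, -0.002, 0, 0, 0, 0]]]}}

```text
t: 7.95
position: [0.5697, -0.0096, 0.0883]
eef_rot: [-0.018, 0.707, 0.018, 0.707]
wrist_force: [-0.3, 1.4, -0.8]
gripper_width: 0.0401
```

```bash
python3 c.py 2
```

```text
top 1015 y -0.0849 0.0112 slope 0.0869 z lo/hi [0.0756 0.084 ]
scene 1172 y -0.0868 0.0101 slope 0.0817 z lo/hi [0.0743 0.0822]
8.05 [ 0.5698 -0.0099  0.0884] [ 0.3  0.1 -0.3]
```

Call:
{"api": "servo_tool", "payload": {"plan": [[[0.0001, -0.002, 0, 0, 0, 0], [0.0001, -0.002, 0, 0, 0, 0], [0.0001, -0.002, 0, 0, 0, 0], [0.0001, -0.002, 0, 0, 0, 0], [0.0001, -0.002, 0, 0, 0, 0]]]}}

```text
t: 8.55
position: [0.5702, -0.0196, 0.0883]
eef_rot: [-0.018, 0.707, 0.018, 0.707]
wrist_force: [0.3, 1.9, -1.0]
gripper_width: 0.0402
```

Call:
{"api": "servo_tool", "payload": {"plan": [[[0.0001, -0.001, 0, 0, 0, 0], [0, -0.001, 0, 0, 0, 0], [0.0001, -0.001, 0, 0, 0, 0], [0, -0.001, 0, 0, 0, 0], [0.0001, -0.001, 0, 0, 0, 0]]]}}

```text
t: 9.05
position: [0.5705, -0.0245, 0.0883]
eef_rot: [-0.018, 0.707, 0.018, 0.707]
wrist_force: [0.9, 1.0, -0.9]
gripper_width: 0.0407
```

```bash
python3 c.py 3
```

```text
top 1032 y -0.1002 -0.0037 slope 0.0754 z lo/hi [0.0753 0.0826]
scene 1204 y -0.1018 -0.0048 slope 0.0675 z lo/hi [0.0743 0.0808]
9.15 [ 0.5705 -0.0246  0.0883] [ 0.   0.3 -0.6]
```

Centre is about -0.0525. I'll use 1 mm rows, three per call, from here.

Call:
{"api": "servo_tool", "payload": {"plan": [[[0.0001, -0.001, 0, 0, 0, 0], [0, -0.001, 0, 0, 0, 0], [0.0001, -0.001, 0, 0, 0, 0], [0, -0.001, 0, 0, 0, 0]]]}}

```text
t: 9.55
position: [0.5707, -0.0285, 0.0883]
eef_rot: [-0.018, 0.707, 0.018, 0.707]
wrist_force: [-0.1, 1.4, -0.7]
gripper_width: 0.0402
```

```bash
python3 c.py 4
```

```text
top 1033 y -0.1041 -0.0075 slope 0.0717 z lo/hi [0.0754 0.0823]
scene 1214 y -0.106 -0.0088 slope 0.0664 z lo/hi [0.0742 0.0806]
9.65 [ 0.5707 -0.0286  0.0883] [-0.3  1.8 -0. ]
```

Call:
{"api": "servo_tool", "payload": {"plan": [[[0, -0.001, 0, 0, 0, 0], [0.0001, -0.001, 0, 0, 0, 0]]]}}

```text
t: 9.85
position: [0.5707, -0.0305, 0.0883]
eef_rot: [-0.018, 0.707, 0.018, 0.707]
wrist_force: [-0.3, 1.3, -0.9]
gripper_width: 0.0403
```

```bash
python3 c.py 5
```

```text
top 1037 y -0.1061 -0.0097 slope 0.0722 z lo/hi [0.0753 0.0823]
scene 1224 y -0.108 -0.0107 slope 0.0643 z lo/hi [0.0743 0.0805]
9.95 [ 0.5708 -0.0306  0.0883] [-0.7  1.9 -0.7]
```

Call:
{"api": "servo_tool", "payload": {"plan": [[[0, -0.001, 0, 0, 0, 0], [0.0001, -0.001, 0, 0, 0, 0]]]}}

```text
t: 10.15
position: [0.5709, -0.0324, 0.0884]
eef_rot: [-0.018, 0.707, 0.019, 0.707]
wrist_force: [-0.7, 2.0, -0.8]
gripper_width: 0.0403
```

```bash
python3 c.py 6
```

```text
top 1052 y -0.1088 -0.0123 slope -0.0015 z lo/hi [0.0753 0.0751]
scene 1194 y -0.1114 -0.013 slope -0.0074 z lo/hi [0.0743 0.0736]
10.25 [ 0.571  -0.0326  0.0884] [ 0.1  0.5 -0.1]
```

The cover has dropped flat: slope is about 0 and its top is at 0.075, as expected. I'll back off, lift and go to the catch.

Call:
{"api": "servo_tool", "payload": {"plan": [[[0, 0.004, 0, 0, 0, 0], [0, 0.004, 0, 0, 0, 0], [0, 0, 0.02, 0, 0, 0], [0, 0, 0.025, 0, 0, 0], [0, 0, 0.025, 0, 0, 0]]]}}

```text
t: 10.75
position: [0.5707, -0.0242, 0.1589]
eef_rot: [-0.019, 0.707, 0.018, 0.707]
wrist_force: [0.3, 0.1, -0.5]
gripper_width: 0.0401
```

Call:
{"api": "servo_tool", "payload": {"plan": [[[-0.03, -0.001, 0, 0, 0, 0], [-0.03, -0.001, 0, 0, 0, 0], [-0.03, -0.001, 0, 0, 0, 0], [-0.027, -0.001, 0, 0, 0, 0], [0, 0, 0, 0, 0, 0]]], "grip": 0}}

```text
t: 11.25
position: [0.4499, -0.0279, 0.1578]
eef_rot: [-0.018, 0.708, 0.018, 0.706]
wrist_force: [0.4, 0.1, -0.3]
gripper_width: 0.0004
```

```bash
python3 c.py 7
```

```text
top 1716 y -0.1104 -0.013 slope 0.001 z lo/hi [0.0752 0.0753]
scene 599 y -0.1119 -0.054 slope -0.0283 z lo/hi [0.0746 0.073 ]
11.35 [ 0.4541 -0.0284  0.1587] [ 0.1 -0.7  0.3]
```

View pics/scene_7.png

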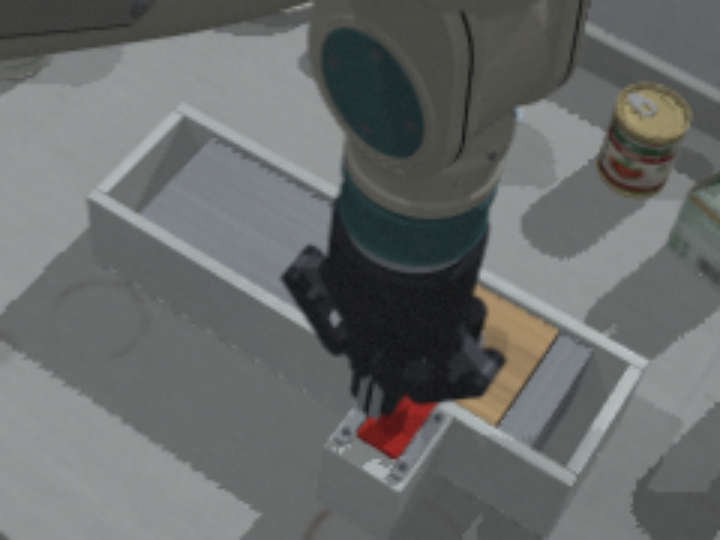

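The cover lies flat (crop 530,340) and the shut fingers sit over the block behind the red post (370,395). Next I'll lower and push along +x.

Call:
{"api": "servo_tool", "payload": {"plan": [[[0, 0, -0.02, 0, 0, 0], [0, 0, -0.02, 0, 0, 0], [0, 0, -0.015, 0, 0, 0], [0, 0, -0.01, 0, 0, 0], [0, 0, 0, 0, 0, 0]]]}}

```text
t: 11.85
position: [0.4538, -0.0283, 0.0921]
eef_rot: [-0.018, 0.708, 0.019, 0.706]
wrist_force: [0.2, -0.1, 0.1]
gripper_width: -0.0001
```

Call:
{"api": "servo_tool", "payload": {"plan": [[[0.003, 0.0001, 0, 0, 0, 0], [0.003, 0.0002, 0, 0, 0, 0], [0.003, 0.0001, 0, 0, 0, 0], [0.003, 0.0002, 0, 0, 0, 0], [0.003, 0.0001, 0, 0, 0, 0]]]}}

```text
t: 12.35
position: [0.469, -0.0278, 0.0936]
eef_rot: [-0.019, 0.707, 0.018, 0.707]
wrist_force: [-2.0, 0.2, 1.0]
gripper_width: 0.0001
```

Call:
{"api": "servo_tool", "payload": {"plan": [[[0.002, 0.0001, 0, 0, 0, 0], [0.002, 0.0001, 0, 0, 0, 0], [0.002, 0.0001, 0, 0, 0, 0], [0.002, 0.0001, 0, 0, 0, 0], [0.002, 0.0001, 0, 0, 0, 0]]]}}

```text
t: 12.85
position: [0.4789, -0.0272, 0.0932]
eef_rot: [-0.018, 0.707, 0.018, 0.707]
wrist_force: [-0.9, -0.9, 1.1]
gripper_width: -0.0
```

Call:
{"api": "servo_tool", "payload": {"plan": [[[0.001, 0, 0, 0, 0, 0], [0.001, 0.0001, 0, 0, 0, 0], [0.001, 0, 0, 0, 0, 0], [0.001, 0.0001, 0, 0, 0, 0], [0.001, 0, 0, 0, 0, 0]]]}}

```text
t: 13.35
position: [0.4839, -0.027, 0.0933]
eef_rot: [-0.018, 0.707, 0.018, 0.707]
wrist_force: [-2.1, 0.1, 0.1]
gripper_width: -0.0004
```

Call:
{"api": "servo_tool", "payload": {"plan": [[[0.001, 0, 0, 0, 0, 0], [0.001, 0.0001, 0, 0, 0, 0]]]}}

```text
t: 13.55
position: [0.4859, -0.027, 0.0933]
eef_rot: [-0.018, 0.707, 0.018, 0.707]
wrist_force: [-2.7, 0.9, 1.0]
gripper_width: 0.0002
```

Call:
{"api": "servo_tool", "payload": {"plan": [[[0.001, 0, 0, 0, 0, 0]]]}}

```text
t: 13.65
position: [0.487, -0.0269, 0.0933]
eef_rot: [-0.018, 0.707, 0.018, 0.707]
wrist_force: [-1.8, -0.4, 0.0]
gripper_width: -0.0002
```

Call:
{"api": "servo_tool", "payload": {"plan": [[[0.001, 0, 0, 0, 0, 0], [0, 0, 0, 0, 0, 0]]]}}

```text
t: 13.85
position: [0.488, -0.0269, 0.0933]
eef_rot: [-0.018, 0.707, 0.019, 0.707]
wrist_force: [-2.3, 0.5, 0.7]
gripper_width: -0.0001
```

Call:
{"api": "servo_tool", "payload": {"plan": [[[0.001, 0, 0, 0, 0, 0], [0, 0, 0, 0, 0, 0]]]}}

```text
t: 14.05
position: [0.4881, -0.0269, 0.0932]
eef_rot: [-0.018, 0.707, 0.018, 0.706]
wrist_force: [-3.6, 0.6, 3.0]
gripper_width: -0.0003
```

Call:
{"api": "servo_tool", "payload": {"plan": [[[0.001, 0.0001, 0, 0, 0, 0], [0, 0, 0, 0, 0, 0]]]}}

```text
t: 14.25
position: [0.4881, -0.0268, 0.0931]
eef_rot: [-0.018, 0.708, 0.018, 0.706]
wrist_force: [-6.4, 0.5, 4.8]
gripper_width: 0.0002
```

The catch is at its stop: position holds at 0.4881 while force rises. I'll give one more small nudge, then withdraw.

Call:
{"api": "servo_tool", "payload": {"plan": [[[0.001, 0, 0, 0, 0, 0], [0, 0, 0, 0, 0, 0]]]}}

```text
t: 14.45
position: [0.4882, -0.0268, 0.0929]
eef_rot: [-0.018, 0.709, 0.018, 0.705]
wrist_force: [-8.5, -0.9, 5.9]
gripper_width: 0.0005
```

Call:
{"api": "servo_tool", "payload": {"plan": [[[-0.005, 0, 0, 0, 0, 0], [-0.01, 0, 0, 0, 0, 0], [0, 0, 0.03, 0, 0, 0], [0, 0, 0.04, 0, 0, 0], [-0.02, 0.03, 0.03, 0, 0, 0]]]}}

```text
t: 14.95
position: [0.4595, 0.0013, 0.1961]
eef_rot: [-0.018, 0.704, 0.016, 0.709]
wrist_force: [0.6, 1.3, 0.6]
gripper_width: -0.0
```

Call:
{"api": "servo_tool", "payload": {"plan": [[[-0.02, 0.04, 0, 0, 0, 0], [-0.02, 0.04, 0, 0, 0, 0], [-0.02, 0.04, 0, 0, 0, 0], [-0.01, 0.04, 0, 0, 0, 0], [0, 0.04, 0, 0, 0, 0]]]}}

```text
t: 15.45
position: [0.3844, 0.2045, 0.1936]
eef_rot: [-0.018, 0.706, 0.019, 0.707]
wrist_force: [0.7, 0.2, -0.1]
gripper_width: 0.0003
```

Call:
{"api": "servo_tool", "payload": {"plan": [[[0, 0.04, 0, 0, 0, 0], [0, 0.04, 0, 0, 0, 0], [0, 0.04, 0, 0, 0, 0], [0, 0.04, 0, 0, 0, 0], [0, 0, 0, 0, 0, 0]]]}}

```text
t: 15.95
position: [0.3867, 0.3676, 0.1937]
eef_rot: [-0.019, 0.706, 0.021, 0.708]
wrist_force: [0.4, -0.8, 0.1]
gripper_width: -0.0001
```

Run:
```python
import sys; sys.argv=['c','8']
exec(open('c.py').read())
for n in('top','scene'):
    p,d,W=look(n); W=np.nan_to_num(W); S=np.stack([(W[...,:2]-O)@ex,(W[...,:2]-O)@ey,W[...,2]],-1).reshape(-1,3)
    b=(S[:,2]>.103)&(S[:,2]<.125)&(abs(S[:,1]+.06)<.02)&(S[:,0]<-.04)&(S[:,0]>-.12)
    print(n,'post',b.sum(),np.round((S[b].min(0)+S[b].max(0))/2,4))
```

```text
top 1619 y -0.1106 -0.0128 slope 0.0008 z lo/hi [0.0754 0.0754]
scene 1458 y -0.1112 -0.0134 slope -0.0098 z lo/hi [0.0745 0.0735]
16.05 [0.3858 0.3637 0.1932] [ 0.4 -0.6  0.8]
top post 61 [-0.0644 -0.0599  0.1104]
scene post 64 [-0.0664 -0.06    0.1098]
```

View pics/top_8.png

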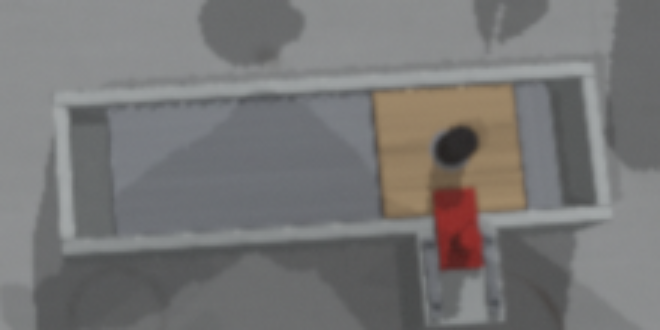

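View pics/scene_8.png

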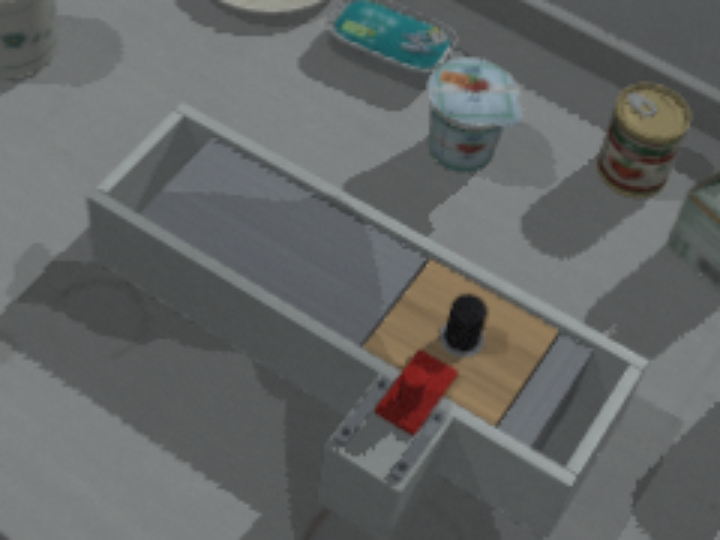

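The cover lies flat in the recess (top view crop 450,150). The red tongue reaches over its edge (455,225), and the post is at x ≈ -0.0655, against -0.066 for full travel. The yoghurt pot and mug are in place and the arm is clear.

```bash
python3 -c "
from rig import bot
print(bot.get_obs()['wrist_force']); bot.sign_off()"
```

```text
[ 0.13541025 -0.25498865  0.55485048]
the job is handed in; nothing more can be done
```

The keeper is closed and locked, and I handed the job in at about 16 s of the 48 s allowed.

- **Cover:** I straddled the knob loosely and pushed the cover along the channel. The force readings while pushing stayed below about 5 N. The cover dipped, then dropped flat into the recess. In the last check its top was about 75 mm above the bench with a slope of about 0. The scene camera read 1–2 mm lower throughout, which is within its calibration error.
- **Catch:** With the cover down, I pushed the red post along the station's +x until it stopped, reading about 8.5 N at most. The post then measured x ≈ -64 to -66 mm, against -66 mm for full travel, and the tongue shows over the cover's edge.
- **Surroundings:** The yoghurt pot stands where it was. I saw no change in the mug, though only part of it was in the last picture and I did not measure either of them again. The arm touched nothing at hand-in, with the wrist force near 0.

One thing did not match the task notes: they say no reading shows where the recess is, but the depth images did show it. I used that only as a guide and confirmed the position by the dip and the drop. No check failed.

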